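# Cure the ordered owl

## Robot

A 6-joint arm with a two-finger parallel gripper is mounted at the origin on the work surface. World frame = base frame: x ahead of the robot, y to its left, z up, the work surface at z = 0. Lengths are in m, angles in rad, forces in N, time in s.
With the tool pointing down it reaches from about 0.325 to 0.775 m from the base axis. Payload 5.5 kg.
Tool frame: the origin (TCP) lies on the centre line of the jaws, within the pads' length; the fingertips stand 11 mm ahead of it and the grasp point (between the pads) lies 8 mm behind it; z points along the fingers, y is the line along which they close (so a half turn about z gives the same grasp; the last joint's range is limited). The gripper opens to 85 mm and grips with 20 to 120 N. Pads are 22 mm wide; open, the fingers measure 114 mm over their backs; the gripper's body (76 mm by 85 mm) begins 54 mm behind the grasp point. The pads swing forward as they close: fully open they stand 13 mm farther back than shut.
Start: joints at [-1.185, 0.091, 1.231, -0, 1.82, -0.057], TCP at [0.257, -0.542, 0.217] pointing down, gripper open.
Joint ranges: [-2.87, 2.87], [-0.86, 2.18], [0.17, 2.46], [-1.51, 4.65], [0.06, 2.69], [-2.65, 2.65]. Speed limits (rad/s): [2.57, 2.57, 3.01, 3.14, 3.14, 3.14].

## Interface

Orientations are given as a unit quaternion [w, x, y, z].
In Python, from cell import env, cams gives the robot as it stands. The module is installed in compiled form; this text tells all that it offers.
- The arm moves only by the shell command python3 -m pendant 'ROWS'. ROWS is JSON, a list that holds one entry, the list of rows, each a list of 7 numbers: the shift along the tool's x, y, z each as a share of 0.25 m, from -1 to 1, then the turn, a rotation vector about the tool's x, y, z each as a share of 0.5 rad, from -1 to 1, then the opening, from -1 (shut) to 1 (fully open). In form: [[[dx, dy, dz, wx, wy, wz, grip], ...]]. A call has 1 to 12 rows; each row is the pose to reach, as a shift and turn from the pose commanded when the call began, along the tool's axes at that moment; what a row does not reach only later rows make up. A row lasts 1/12 s, in which the tool goes at most 41.7 mm and 7.16 degrees, less where a joint would pass 70% of its speed; a pose out of reach is approached as far as the arm can. A call with a number of a shift or a turn outside -1 to 1 is refused whole. A call with a gripper value outside its range is refused whole. The fingers move at their own pace and stop on an object; the grip force is fixed at half the most. Time passes only in rows, so rows that repeat a pose let the fingers close. It gives the time, the measured TCP pose, the force, the opening and the grip force at its end, in the units of the state.
- env.read_state(): the state, without advancing time (a new reading comes with each control period).
- cams.grab_frame(name): name is "scene" or "side" or "wrist"; returns a dict with "pixels" (384x512x3 uint8, red, green, blue), "z_map" (384x512 float32, m along the optical axis (not along the pixel's ray), 0 where there is no reading), "vfov" (degrees; the focal length in pixels is half the picture's height over the tangent of half this angle, whatever the lens; pixels are square), "cx", "cy" (the principal point, pixels), "dist" ([k1, k2, p1, p2, k3] as OpenCV has them; the pictures are not rectified), "cam_to_world" (4x4, takes a point from camera to world coordinates); the wrist camera has in their place "tool_from_camera" (4x4, takes a point from camera to tool coordinates, whose origin is the TCP and whose axes are the flange's). Camera axes: x right, y up, looking along -z (the intrinsics and any distortion apply to the point x, -y, -z); pixel columns grow to the right and rows downward; lengths in m; the calibration is good to about 2 mm. A picture is of the moment at which its call begins: read the wrist's pose just before it.
- env.finish_job(): hands the job in; it is judged then, once.
The state is a dict: "t": time; "qpos": joint angles; "qd": joint speeds; "joint_efforts": joint torques, N m; "tcp_pos": TCP position; "orientation": TCP orientation; "contact_force": force on the tool from outside, world axes, zero at the start; "ft_torque": the same for the moment, N m; "width": opening from 0.0 (shut) to 1.0 (fully open); "grip_force": force on a finger pad.
Only numpy, scipy, OpenCV 4.12 (cv2) and the standard library are available. Lean on these libraries where they do the work, as an engineer would, in place of code of your own. Each camera call takes 0.05 s, during which the arm holds its last target. There are 200 camera calls.

## Task

The colour of the tag in the red-framed order holder tells which painted owl is wanted: stand that owl upright in the middle of the white curing stand and let go. Then take the curing lamp from its cradle and, from straight in front of that owl, aim its lens squarely at the centre of the belly patch from about 7 cm away and hold it steady there for at least 2 seconds, without the lamp touching the owl. Finally lay the lamp back in its cradle the way it lay, with the owl still on the stand and everything else left where it is.

Things in the scene. Friction and masses are not known exactly. Their poses are not given: they have to be found in the camera images.
- owl_pink: Clay owl, matt black with pink ear tufts, crown disc and belly patch; 88 tall. Round body 52 in diameter, foot 44; flat wing sides 56 apart across its y (28 long, z 18 to 54): grasp there. Origin: centre of its underside; face and belly look along its own -x. 160 g. Starts upright on the board; which owl stands in which place varies.
- patch_pink (a point): Centre of the pink belly patch (29 in diameter) of the pink owl: 28.5 in front of its axis (along its -x), 36 above its underside.
- tag_pink: pink round order tag, 44 in diameter, 6 thick, fixed flat (not to be handled), top at height 20. Lies either in the order holder or in the spare tray. Origin: centre of its underside.
- owl_blue: Clay owl, matt black with blue ear tufts, crown disc and belly patch; 88 tall. Round body 52 in diameter, foot 44; flat wing sides 56 apart across its y (28 long, z 18 to 54): grasp there. Origin: centre of its underside; face and belly look along its own -x. 160 g. Starts upright on the board; which owl stands in which place varies.
- patch_blue (a point): Centre of the blue belly patch (29 in diameter) of the blue owl: 28.5 in front of its axis (along its -x), 36 above its underside.
- tag_blue: blue round order tag, 44 in diameter, 6 thick, fixed flat (not to be handled), top at height 20. Lies either in the order holder or in the spare tray. Origin: centre of its underside.
- owl_yellow: Clay owl, matt black with yellow ear tufts, crown disc and belly patch; 88 tall. Round body 52 in diameter, foot 44; flat wing sides 56 apart across its y (28 long, z 18 to 54): grasp there. Origin: centre of its underside; face and belly look along its own -x. 160 g. Starts upright on the board; which owl stands in which place varies.
- patch_yellow (a point): Centre of the yellow belly patch (29 in diameter) of the yellow owl: 28.5 in front of its axis (along its -x), 36 above its underside.
- tag_yellow: yellow round order tag, 44 in diameter, 6 thick, fixed flat (not to be handled), top at height 20. Lies either in the order holder or in the spare tray. Origin: centre of its underside.
- order_holder: White square block 90 x 90 x 14 with a raised red frame, fixed; exactly one tag lies inside its frame: the order. Origin: centre of its underside.
- spare_tray: Black tray 70 x 130 x 20, fixed, with the two tags that are not ordered. Origin: centre of its underside.
- board: Drying board, wood, 290 (x) x 170 (y) x 12, fixed, on which the three owls start, facing about to the right as seen from the robot (-y). Origin: centre of its underside.
- stand_top (a point): Centre of the flat top of the round white curing stand: 116 in diameter with a grey disc 60 in diameter in its middle, top at height 30, fixed.
- lamp: Curing lamp (always on): blue square handle 26 x 26, 130 long, dark round head 40 in diameter, 30 long, violet lens at its end. Origin: centre of the handle, on the lamp's axis; the beam goes along its own +x. The lens is 96 in front of the origin, the tail 69 behind. 180 g. Starts in the cradle, pointing about to +y. Grasp across its y, at the origin, between the cradle's two forks.
- lamp_lens (a point): Centre of the lamp's lens face; axes as the lamp's, beam along +x.
- cradle: Grey lamp cradle, fixed: base 150 x 100 x 10, two upright forks 12 thick at x = -42 and +42, each with a seat at height 67 and a slot 40 wide between tines that flare out to 100 high. 72 are free between the forks. Its x is the direction of the stored lamp's beam. Origin: centre of its underside.
- cradle_seat (a point): Where the lamp's origin lies when the lamp is in the cradle: 80 above the table, axes as the cradle's.
- pot_violet: Violet paint pot with white cap, 52 in diameter, 55 high. Origin: centre of its underside. Bystander.
- pot_green: Green paint pot with white cap, 52 in diameter, 55 high. Origin as above. Bystander.
- pot_white: White paint pot with blue cap, 60 in diameter, 70 high. Origin as above. Bystander.
- brush: Brush, 170 long, lying on the table along its x. Bystander.
- egg: Pink dotted clay egg, 68 in diameter, 80 high, standing. Origin: centre of its underside. Bystander.
Things that resemble listed ones, but are neither listed nor needed, are in the scene too. Leave any orange look-alike of the part that bears stand_top alone. What is shaped like the owl_yellow but green is not meant.

How it is judged:
By the outcome, as a careful person would: the job done as asked, in the order asked, and still so for the second after the job is handed in, with the robot touching nothing.
It also fails if it takes over 67 s, if anything falls off the work surface, if the arm or the gripper's body presses on something with over 40 N, if the wrist force passes 120 N, or if a joint passes its speed limit or range.

## Working session

There is one attempt and no reset: what is moved stays moved. The work goes in short steps, Python scripts to look and compute and a shell command to move; the robot and the scene stay as the last step left them, time stands still between calls to the robot, and variables do not carry over. Pictures are saved under pics/ and viewed, at most 11 in all, crops included, and the job is handed in when it is done.

```bash
mkdir -p pics
cat > h.py <<'E'
import numpy as np, cv2
from cell import env, cams
from scipy.spatial.transform import Rotation as R
def Rq(q): return R.from_quat([q[1],q[2],q[3],q[0]])
def grab(n):
    s=env.read_state(); f=cams.grab_frame(n)
    if n=="wrist":
        T=np.eye(4); T[:3,:3]=Rq(s['orientation']).as_matrix(); T[:3,3]=s['tcp_pos']
        f['cam_to_world']=T@np.array(f['tool_from_camera'])
    return f
def save(f,name): np.savez(name,**{k:np.array(v) for k,v in f.items()})
def load(name): return dict(np.load(name))
def K(f):
    h=f['pixels'].shape[0]; fl=h/2/np.tan(np.radians(float(f['vfov']))/2)
    return np.array([[fl,0,f['cx']],[0,fl,f['cy']],[0,0,1]],float)
def ray(f,u,v):
    p=cv2.undistortPoints(np.array([[[u,v]]],float),K(f),np.array(f['dist'],float))[0,0]
    T=np.array(f['cam_to_world']); return T[:3,3],T[:3,:3]@np.array([p[0],-p[1],-1.])
def pt(f,u,v):  # depth
    o,d=ray(f,u,v); return o+d*f['z_map'][int(round(v)),int(round(u))]
def onz(f,u,v,z):
    o,d=ray(f,u,v); return o+d*(z-o[2])/d[2]
def cloud(f):
    h,w=f['z_map'].shape; uu,vv=np.meshgrid(np.arange(w),np.arange(h))
    p=cv2.undistortPoints(np.stack([uu,vv],-1).reshape(-1,1,2).astype(float),K(f),np.array(f['dist'],float)).reshape(h,w,2)
    c=np.stack([p[...,0],-p[...,1],-np.ones((h,w))],-1)*f['z_map'][...,None]
    T=np.array(f['cam_to_world']); return c@T[:3,:3].T+T[:3,3]
def two(f1,a,f2,b):
    o1,d1=ray(f1,*a);o2,d2=ray(f2,*b); A=np.stack([d1,-d2],1); s=np.linalg.lstsq(A,o2-o1,rcond=None)[0]
    p,q=o1+s[0]*d1,o2+s[1]*d2; return (p+q)/2,np.linalg.norm(p-q)
def rows(target,q=None,rot=None):
    "units from current measured pose to target position / Rotation"
    s=env.read_state(); R0=Rq(s['orientation']); d=R0.inv().apply(np.array(target)-s['tcp_pos'])/0.25
    w=(R0.inv()*rot).as_rotvec()/0.5 if rot is not None else np.zeros(3)
    return np.round(d,3),np.round(w,3)
E
cat > a.py <<'E'
from h import *
for n in ["scene","side","wrist"]:
    f=grab(n); save(f,n+"0.npz"); print(n,np.round(f['cam_to_world'],3).tolist(),f['vfov'])
    cv2.imwrite(f"pics/{n}0.png",cv2.resize(f['pixels'][...,::-1],(800,600)))
s=env.read_state(); print({k:np.round(v,3).tolist() for k,v in s.items()})
E
python3 a.py
```

```text
scene [[0.551, -0.727, 0.409, 1.078], [0.835, 0.472, -0.285, -0.279], [0.014, 0.498, 0.867, 1.073], [0.0, 0.0, 0.0, 1.0]] 57.45614299751288
side [[0.954, 0.215, -0.21, 0.309], [-0.3, 0.653, -0.695, -0.885], [-0.012, 0.726, 0.687, 1.006], [0.0, 0.0, 0.0, 1.0]] 49.246195197000155
wrist [[0.43, 0.871, 0.24, 0.317], [-0.903, 0.415, 0.112, -0.513], [-0.002, -0.265, 0.964, 0.373], [0.0, 0.0, 0.0, 1.0]] 63.043173325469326
{'t': 0.15, 'qpos': [-1.185, 0.092, 1.232, 0.0, 1.82, -0.057], 'qd': [0.0, -0.001, -0.004, 0.001, -0.002, 0.001], 'joint_efforts': [0.002, -45.937, -41.853, -0.0, 0.01, -0.0], 'tcp_pos': [0.257, -0.542, 0.216], 'orientation': [-0.001, 0.976, 0.22, -0.0], 'contact_force': [0.39, 0.611, 1.378], 'ft_torque': [-0.005, -0.028, 0.011], 'grip_force': 0.0, 'width': 0.997}
```

View pics/scene0.png

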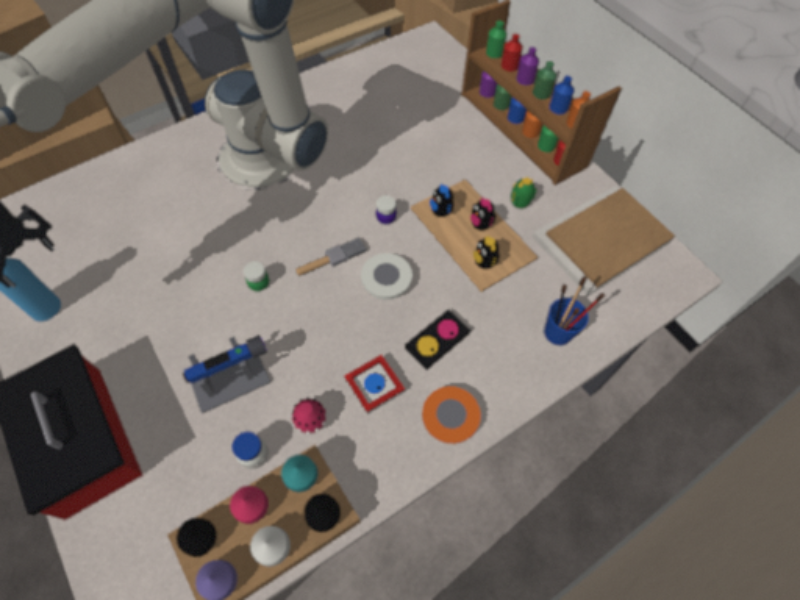

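View pics/side0.png

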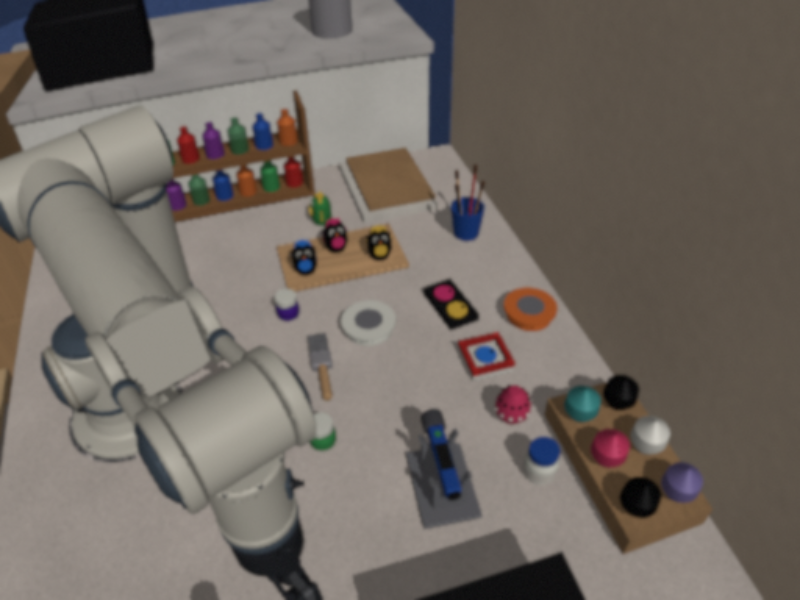

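Both views show the blue tag in the red frame (scene 374,383; side 486,354), so the blue owl is wanted. Candidates in the scene picture are blue owl (442,200), pink (483,213), yellow (487,252) and the green look-alike (523,192). For the stand, it's the white one (387,275) and not the orange one (452,414). The lamp is at (224,362). Next is a close crop to check.

```bash
cat > b.py <<'E'
from h import *
S=load("scene0.npz");D=load("side0.npz")
def crop(f,x,y,w=100,h=75): # native centre
    return cv2.resize(f['pixels'][y-h//2:y-h//2+h,x-w//2:x-w//2+w,::-1],(400,300),interpolation=cv2.INTER_CUBIC)
im=np.vstack([np.hstack([crop(S,285,135),crop(D,195,165)]),np.hstack([crop(S,145,232),crop(D,280,295)])])
cv2.imwrite("pics/crop1.png",im)
def st(n,p): print(n,np.round(p,4))
st("stand scene",pt(S,387*.64,275*.64)); st("stand side",pt(D,369*.64,319*.64)); st("stand two",two(S,(387*.64,275*.64),D,(369*.64,319*.64))[0])
# stand disc: white cloud points at z .03
for n,f in(("S",S),("D",D)):
    c=cloud(f); px=f['pixels'].astype(int); hsv=cv2.cvtColor(f['pixels'],cv2.COLOR_RGB2HSV)
    p0=pt(f,*( (387*.64,275*.64) if n=="S" else (369*.64,319*.64)))
    m=(np.hypot(c[...,0]-p0[0],c[...,1]-p0[1])<.08)&(c[...,2]>.02)&(c[...,2]<.045)
    q=c[m]; print(n,"stand",q.min(0),q.max(0),np.median(q[:,2]))
    (x,y),r=cv2.minEnclosingCircle(q[:,:2].astype(np.float32)); print(x,y,r)
    b0=pt(f,*((442*.64,200*.64) if n=="S" else (304*.64,257*.64))); st("owl",b0)
    m=(np.hypot(c[...,0]-b0[0],c[...,1]-b0[1])<.045)&(c[...,2]>.075)
    q=c[m]; st("owl hi",q.mean(0)); st("mx",q.max(0)); 
    bl=(hsv[...,0]>100)&(hsv[...,0]<125)&(hsv[...,1]>140)&(hsv[...,2]>70)
    for z0,z1 in((.015,.07),(.07,.12)):
        m=(np.hypot(c[...,0]-b0[0],c[...,1]-b0[1])<.06)&(c[...,2]>z0)&(c[...,2]<z1)&bl; st(f"blue {z0} n{m.sum()}",c[m].mean(0) if m.any() else 0)
    l0=pt(f,*((224*.64,360*.64) if n=="S" else (443*.64,462*.64)))
    m=(np.hypot(c[...,0]-l0[0],c[...,1]-l0[1])<.13)&(c[...,2]>.075)&(c[...,2]<.11)&bl
    q=c[m]; vx,vy,x,y=cv2.fitLine(q[:,:2].astype(np.float32),cv2.DIST_L2,0,.01,.01).ravel(); s=(q[:,0]-x)*vx+(q[:,1]-y)*vy
    st("lamp",l0); print("line",vx,vy,x,y,"ends",np.round([x+vx*s.min(),y+vy*s.min(),x+vx*s.max(),y+vy*s.max()],3),np.median(q[:,2]),len(q))
E
python3 b.py
```

```text
stand scene [0.5184 0.0757 0.0301]
stand side [0.5172 0.0723 0.0276]
stand two [0.517  0.0761 0.0254]
S stand [0.45577618 0.01729246 0.02043028] [0.57209452 0.1346926  0.03691322] 0.03019592886771194
0.5144960880279541 0.07616192102432251 0.05937149375677109
owl [0.4353 0.284  0.0727]
owl hi [0.4254 0.292  0.0863]
mx [0.4428 0.3159 0.0972]
blue 0.015 n27 [0.4298 0.2755 0.0523]
blue 0.07 n38 [0.4276 0.2941 0.0904]
lamp [ 0.5441 -0.318   0.0932]
line 0.11403349 0.9934769 0.5423608 -0.33417645 ends [ 0.535 -0.395  0.55  -0.27 ] 0.09098501516696877 271
D stand [0.45680532 0.01380131 0.02022928] [0.57258111 0.13331111 0.03664015] 0.03009196333070585
0.5153806805610657 0.0735768973827362 0.06073889508843422
owl [0.4206 0.2706 0.0669]
owl hi [0.4191 0.2845 0.0861]
mx [0.4411 0.3052 0.0975]
blue 0.015 n57 [0.4194 0.2676 0.046 ]
blue 0.07 n22 [0.4228 0.2867 0.092 ]
lamp [ 0.5307 -0.3461  0.0949]
line 0.09577611 0.9954029 0.53321236 -0.34792018 ends [ 0.528 -0.4    0.541 -0.27 ] 0.09186320605759801 230
```

View pics/crop1.png

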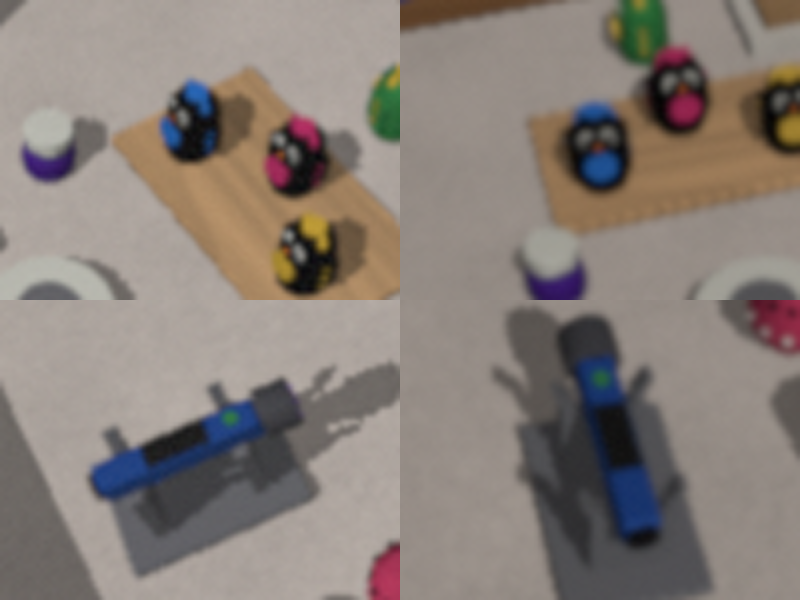

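```bash
python3 -m pendant '[[[0.79,-0.73,-0.12,0,0,-1,1],[0.79,-0.73,-0.12,0,0,-1,1],[0.79,-0.73,-0.12,0,0,-1,1],[0.79,-0.73,-0.12,0,0,-1,1],[0.79,-0.73,-0.12,0,0,-1,1],[0.79,-0.73,-0.12,0,0,-1,1],[0.79,-0.73,-0.12,0,0,-1,1],[0.79,-0.73,-0.12,0,0,-1,1]]]'; python3 -c "
from h import *
yd=R.from_matrix(np.array([[0,1,0],[1,0,0],[0,0,-1]]).T)
print(rows([.40,-.06,.25],rot=yd))"
```

```text
t: 0.82
tcp_pos: [0.3589, -0.2893, 0.2486]
orientation: [0.001, 0.89, 0.456, 0.001]
contact_force: [0.4, -0.9, 1.0]
width: 1.002
grip_force: 0.0
(array([ 0.841, -0.402, -0.006]), array([ 5.000e-03, -1.000e-03, -1.246e+00]))
```

```bash
python3 -m pendant '[[[0.84,-0.4,0,0,0,-1,1],[0.84,-0.4,0,0,0,-1,1],[0.84,-0.4,0,0,0,-1,1],[0.84,-0.4,0,0,0,-1,1],[0.84,-0.4,0,0,0,-1,1],[0.84,-0.4,0,0,0,-1,1],[0.84,-0.4,0,0,0,-1,1]]]'; python3 -c "
from h import *
yd=R.from_matrix(np.array([[0,1,0],[1,0,0],[0,0,-1]]).T)
print(rows([.43,.18,.25],rot=yd))"
```

```text
t: 1.4
tcp_pos: [0.4003, -0.0607, 0.2471]
orientation: [-0.0, 0.749, 0.662, 0.001]
contact_force: [-0.3, -0.6, 0.7]
width: 0.997
grip_force: 0.0
(array([ 0.97, -0.  , -0.01]), array([ 0.   , -0.003, -0.246]))
```

```bash
python3 -m pendant '[[[0.97,0,0,0,0,-0.25,1],[0.97,0,0,0,0,-0.25,1],[0.97,0,0,0,0,-0.25,1],[0.97,0,0,0,0,-0.25,1],[0.97,0,0,0,0,-0.25,1],[0.97,0,0,0,0,-0.25,1],[0.97,0,0,0,0,-0.25,1],[0.97,0,0,0,0,-0.25,1]]]'; python3 -c "
from h import *
f=grab('wrist'); save(f,'w1.npz')"
python3 -m pendant '[[[0.4,0,0,0,0,0,1],[0.4,0,0,0,0,0,1],[0.4,0,0,0,0,0,1],[0.4,0,0,0,0,0,1],[0.4,0,0,0,0,0,1]]]'; python3 -c "
from h import *
f=grab('wrist'); save(f,'w2.npz')
g=load('w1.npz')
cv2.imwrite('pics/w.png',np.vstack([cv2.resize(x['pixels'][...,::-1],(400,300)) for x in (g,f)]))"
```

```text
t: 2.07
tcp_pos: [0.431, 0.177, 0.2462]
orientation: [-0.0, 0.707, 0.707, -0.001]
contact_force: [0.1, -0.9, -0.0]
width: 1.0
grip_force: 0.0
t: 2.53
tcp_pos: [0.4316, 0.2752, 0.247]
orientation: [0.0, 0.709, 0.706, -0.001]
contact_force: [-0.2, -0.9, -0.2]
width: 1.0
grip_force: 0.0
```

View pics/w.png

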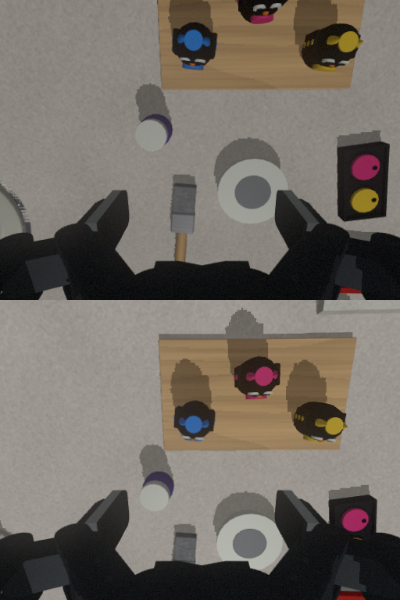

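The blue crown disc is at (193,40) and (193,124) in the two wrist views (400 wide), with no neighbour within finger reach. The stand's grey disc is at (252,190) and (250,244). I'll measure these closer.

```bash
cat > c.py <<'E'
from h import *
a=load('w1.npz');b=load('w2.npz')
ims=[]
for f,c0 in((a,(247,51)),(b,(247,159))):
    x,y=c0; ims.append(cv2.resize(f['pixels'][y-35:y+35,x-45:x+45,::-1],(400,311),interpolation=cv2.INTER_CUBIC))
for f,c0 in((a,(322,243)),(b,(320,311))):
    x,y=c0; ims.append(cv2.resize(f['pixels'][y-50:y+50,x-64:x+64,::-1],(400,311)))
cv2.imwrite('pics/w_c.png',np.vstack([np.hstack(ims[:2]),np.hstack(ims[2:])])[:600])
for f in(a,b):
    c=cloud(f); hsv=cv2.cvtColor(f['pixels'],cv2.COLOR_RGB2HSV)
    bl=(hsv[...,0]>95)&(hsv[...,0]<128)&(hsv[...,1]>130)&(hsv[...,2]>60)
    m=bl&(np.hypot(c[...,0]-.423,c[...,1]-.29)<.05)
    q=c[m]; t=q[q[:,2]>.085]; print('crown+tufts',t.mean(0),t.min(0),t.max(0))
    m2=(np.hypot(c[...,0]-.423,c[...,1]-.29)<.05)&(c[...,2]>.02)
    q=c[m2]; print('owl all',q.min(0),q.max(0))
    w=q[(q[:,2]>.035)&(q[:,2]<.066)]; print('wing x', np.percentile(w[:,0],[1,99]), 'y',np.percentile(w[:,1],[1,99]))
    m=(np.hypot(c[...,0]-.515,c[...,1]-.075)<.075)&(c[...,2]>.02)&(c[...,2]<.045)
    (x,y),r=cv2.minEnclosingCircle(c[m][:,:2].astype(np.float32)); print('stand',x,y,r,np.median(c[m][:,2]))
E
python3 c.py
```

```text
crown+tufts [0.42071388 0.29397085 0.09423931] [0.40154989 0.24411429 0.08502923] [0.43874026 0.30509719 0.40251079]
owl all [0.39222506 0.24411429 0.02610824] [0.45006113 0.31952771 0.40251079]
wing x [0.39239252 0.44927978] y [0.26484936 0.31558006]
stand 0.5140053629875183 0.07365121692419052 0.058913446962833405 0.029778226541331082
crown+tufts [0.42113229 0.29441241 0.09277323] [0.40284336 0.28232598 0.08506019] [0.43950624 0.30508722 0.09907887]
owl all [0.3735028  0.26410236 0.02121501] [0.47296929 0.32039274 0.35944208]
wing x [0.393242   0.44980069] y [0.26629938 0.32018741]
stand 0.5143945217132568 0.0733516737818718 0.05838519334793091 0.02977758737476688
```

View pics/w_c.png

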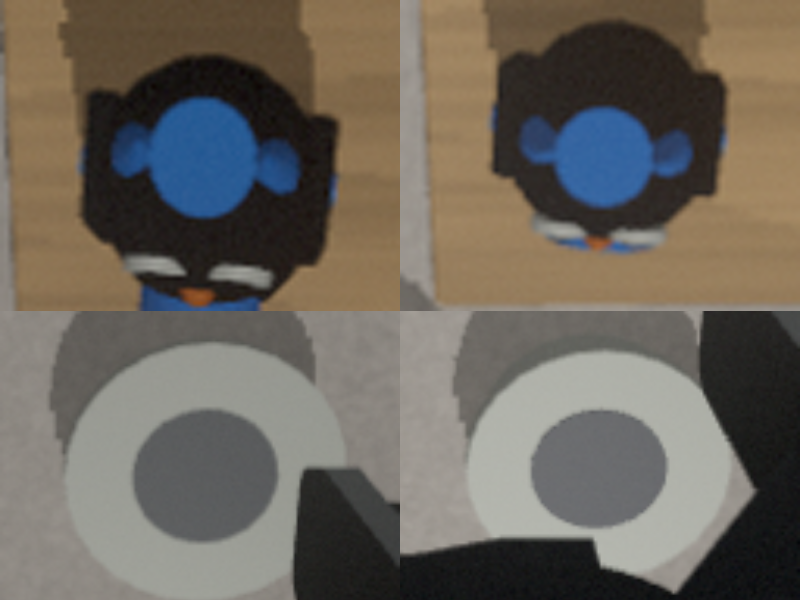

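```bash
cat > d.py <<'E'
from h import *
a=load('w1.npz');b=load('w2.npz')
print('crown',two(a,(247.7,51.6),b,(247.7,159.3)),onz(a,247.7,51.6,.1),onz(b,247.7,159.3,.1))
print('disc',two(a,(323.6,245.8),b,(319.7,311.2)),onz(a,323.6,245.8,.03),onz(b,319.7,311.2,.03))
for f,l,r in((a,(202+130/4.444,16+150/4.444),(202+278/4.444,16+166/4.444)),(b,(202+137/4.444,124+140/4.444),(202+272/4.444,124+155/4.444))):
    L,Q=onz(f,*l,.095),onz(f,*r,.095); d=Q-L; print('yaw',np.degrees(np.arctan2(d[1],d[0])),(L+Q)/2,np.linalg.norm(d)); 
c=cloud(b); m=(np.abs(c[...,0]-.49)<.2)&(np.abs(c[...,1]-.35)<.2)&(c[...,2]>.085)&(c[...,2]<.11)
q=c[m]; n,lab,stt,cen=cv2.connectedComponentsWithStats(m.astype(np.uint8))
for i in range(1,n):
    if stt[i,4]>40: print('top',c[lab==i].mean(0),stt[i,4])
E
python3 d.py
```

```text
crown (array([0.42104884, 0.29376224, 0.09272844]), np.float64(6.235244638540011e-05)) [0.42125964 0.29259717 0.1       ] [0.42133402 0.29489872 0.1       ]
disc (array([0.51545145, 0.07291859, 0.0281927 ]), np.float64(0.00035188407588924406)) [0.51486584 0.07376356 0.03      ] [0.51522843 0.074188   0.03      ]
yaw -5.580674330132479 [0.42130023 0.2934264  0.095     ] 0.030113210815625412
yaw -6.494300169948729 [0.42151987 0.2962067  0.095     ] 0.03017668170334389
top [0.50520329 0.3523691  0.09084995] 973
top [0.42137628 0.29556037 0.09098129] 820
top [0.59647928 0.29260193 0.09081188] 848
```

```bash
python3 -c "
from h import *
rz=R.from_euler('z',-6,degrees=True)*R.from_matrix(np.array([[0,1,0],[1,0,0],[0,0,-1]]).T)
print(rows([.4213,.294,.046],rot=rz))"
```

```text
(array([ 0.078, -0.042,  0.805]), array([0.   , 0.002, 0.2  ]))
```

```bash
python3 -m pendant '[[[0.078,-0.042,0.1,0,0,0.2,1],[0.078,-0.042,0.25,0,0,0.2,1],[0.078,-0.042,0.4,0,0,0.2,1],[0.078,-0.042,0.55,0,0,0.2,1],[0.078,-0.042,0.7,0,0,0.2,1],[0.078,-0.042,0.77,0,0,0.2,1],[0.078,-0.042,0.805,0,0,0.2,1],[0.078,-0.042,0.805,0,0,0.2,1],[0.078,-0.042,0.805,0,0,0.2,1]]]'; python3 -m pendant '[[[0,0,0,0,0,0,-1],[0,0,0,0,0,0,-1],[0,0,0,0,0,0,-1],[0,0,0,0,0,0,-1],[0,0,0,0,0,0,-1],[0,0,0,0,0,0,-1],[0,0,0,0,0,0,-1],[0,0,0,0,0,0,-1]]]'
```

```text
t: 3.33
tcp_pos: [0.4216, 0.2953, 0.0474]
orientation: [0.0, 0.743, 0.669, 0.001]
contact_force: [0.4, 0.1, 1.7]
width: 0.998
grip_force: 0.0
t: 4.0
tcp_pos: [0.4216, 0.297, 0.0497]
orientation: [0.0, 0.742, 0.67, 0.002]
contact_force: [-3.4, -1.7, 11.2]
width: 0.531
grip_force: 70.3
```

```bash
python3 -c "
from h import *
a=grab('side');b=grab('scene');w=grab('wrist')
c=lambda f,x,y:cv2.resize(f['pixels'][y-38:y+37,x-50:x+50,::-1],(400,300),interpolation=cv2.INTER_CUBIC)
cv2.imwrite('pics/g1.png',np.vstack([np.hstack([c(a,200,160),c(b,285,130)]),np.hstack([cv2.resize(w['pixels'][...,::-1],(400,300)),cv2.resize(b['pixels'][...,::-1],(400,300))])]))
print(env.read_state())"
```

```text
{'t': 4.15, 'qpos': array([ 5.47539223e-01, -1.08163765e-01,  1.72621966e+00,  2.14282950e-04,
        1.51942822e+00,  6.50124941e-01]), 'qd': array([-0.00102948, -0.00055934, -0.00023167, -0.00025626,  0.00025252,
       -0.00054297]), 'joint_efforts': array([-1.84035664e-01, -3.08322465e+01, -3.66917002e+01, -1.40684377e-01,
       -1.52363878e+00,  2.94769637e-02]), 'tcp_pos': array([0.4215727 , 0.29695371, 0.04974907]), 'orientation': array([2.75882509e-04, 7.42432395e-01, 6.69917836e-01, 2.03846661e-03]), 'contact_force': array([-3.70640735, -2.42892339, 11.0741269 ]), 'ft_torque': array([-0.28774842,  0.76152298,  0.06222085]), 'grip_force': 70.31673146886533, 'width': 0.5323741636511887}
```

View pics/g1.png

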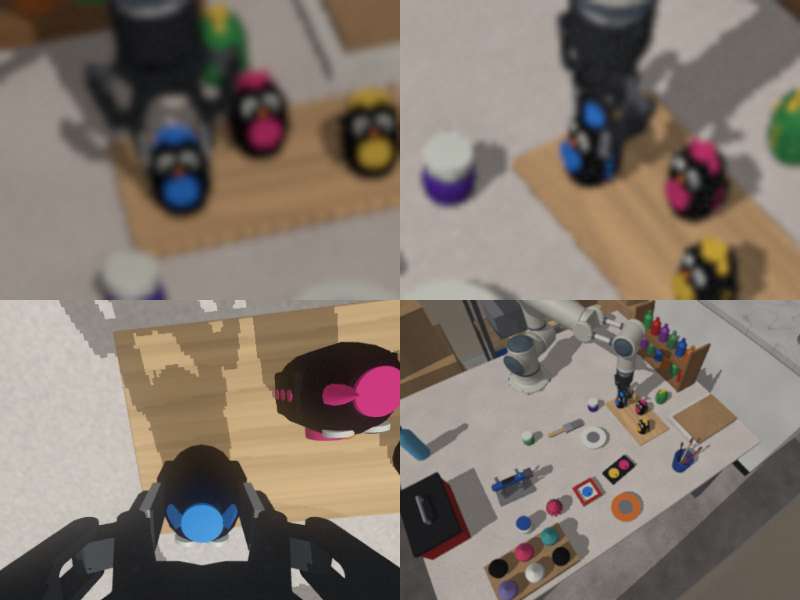

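```bash
python3 -m pendant '[[[0,0,-0.03,0,0,0,-1],[0,0,-0.1,0,0,0,-1],[0,0,-0.2,0,0,0,-1],[0,0,-0.3,0,0,0,-1],[0,0,-0.38,0,0,0,-1],[0,0,-0.42,0,0,0,-1],[0,0,-0.42,0,0,0,-1]]]'; python3 -c "
from h import *
a=grab('side');b=grab('scene');w=grab('wrist'); save(w,'w3.npz'); save(a,'s3.npz'); save(b,'c3.npz')
c=lambda f,x,y:cv2.resize(f['pixels'][y-38:y+37,x-50:x+50,::-1],(400,300),interpolation=cv2.INTER_CUBIC)
cv2.imwrite('pics/g2.png',np.vstack([np.hstack([c(a,200,140),c(b,275,115)]),np.hstack([c(w,240,250),cv2.resize(w['pixels'][...,::-1],(400,300))])]))
print(env.read_state()['width'])"
```

```text
t: 4.73
tcp_pos: [0.4218, 0.2969, 0.1544]
orientation: [0.001, 0.743, 0.67, 0.003]
contact_force: [0.5, 0.9, -1.4]
width: 0.531
grip_force: 68.3
0.5301899824582733
```

View pics/g2.png

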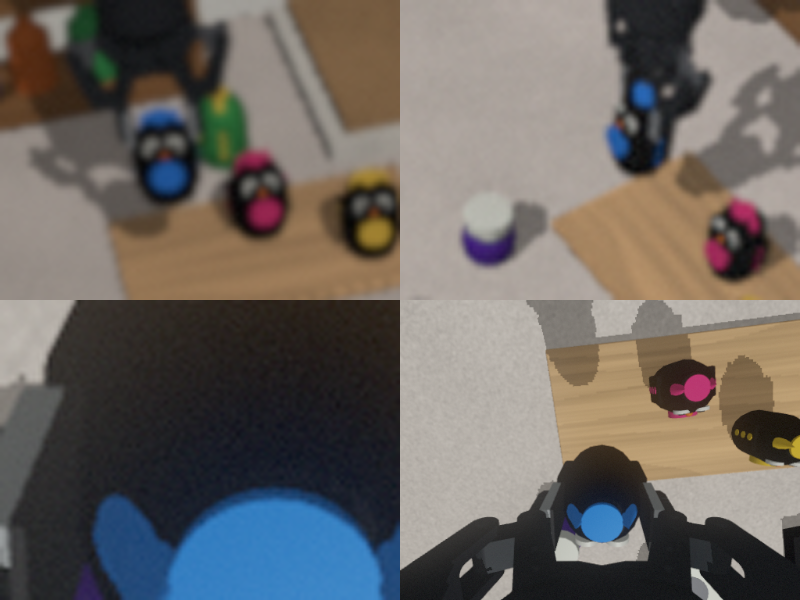

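The owl is lifted upright: crown at (602,522) and centred between the fingers. Next I'll work out its offset in the grip and the move to the stand.

```bash
python3 -c "
from h import *
w=load('w3.npz'); hsv=cv2.cvtColor(w['pixels'],cv2.COLOR_RGB2HSV)
c=cloud(w); m=(hsv[...,0]>95)&(hsv[...,0]<120)&(hsv[...,1]>130)&(hsv[...,2]>190)
ys,xs=np.nonzero(m); print(xs.min(),xs.max(),ys.min(),ys.max(),xs.mean(),ys.mean()); q=c[m]; print(np.median(q,0),q.min(0),q.max(0))
for n in('s3','c3'):
  f=load(n+'.npz');h=cv2.cvtColor(f['pixels'],cv2.COLOR_RGB2HSV);cc=cloud(f)
  m=(h[...,0]>100)&(h[...,0]<125)&(h[...,1]>140)&(h[...,2]>70)&(np.hypot(cc[...,0]-.42,cc[...,1]-.29)<.06)&(cc[...,2]>.1)
  for lo,hi in((.12,.19),(.19,.22)):
    k=m&(cc[...,2]>lo)&(cc[...,2]<hi); print(n,cc[k].mean(0),k.sum())
s=env.read_state(); print(s['tcp_pos'],Rq(s['orientation']).as_matrix().round(3).tolist())
rz=R.from_matrix(np.array([[0,1,0],[1,0,0],[0,0,-1]]).T)
print(rows([.515,.0765,.1],rot=rz))
"
```

```text
233 284 263 309 258.4202597402597 285.83896103896103
[0.42043024 0.29392357 0.19390043] [0.40984928 0.28264437 0.19214277] [0.43087965 0.36268191 0.30673295]
s3 [0.41927459 0.26635039 0.15344575] 65
s3 [0.42158151 0.28946044 0.19553968] 25
c3 [0.42303731 0.275172   0.15542934] 33
c3 [0.42041701 0.29297869 0.19567309] 30
[0.4201172  0.29584464 0.14941327] [[0.103, 0.995, -0.002], [0.995, -0.103, -0.001], [-0.001, -0.002, -1.0]]
(array([-0.833,  0.468,  0.198]), array([-0.004,  0.003, -0.206]))
```

```bash
python3 -m pendant '[[[-0.05,0.03,0,0,0,0,-1],[-0.17,0.1,0,0,0,-0.05,-1],[-0.3,0.17,0,0,0,-0.1,-1],[-0.43,0.25,0,0,0,-0.15,-1],[-0.56,0.32,0,0,0,-0.2,-1],[-0.68,0.39,0,0,0,-0.2,-1],[-0.78,0.44,0.05,0,0,-0.2,-1],[-0.83,0.468,0.1,0,0,-0.2,-1],[-0.837,0.468,0.15,0,0,-0.2,-1],[-0.837,0.468,0.2,0,0,-0.2,-1],[-0.837,0.468,0.2,0,0,-0.2,-1],[-0.837,0.468,0.2,0,0,-0.2,-1]]]'; python3 -c "
from h import *
w=grab('wrist'); s=env.read_state(); hsv=cv2.cvtColor(w['pixels'],cv2.COLOR_RGB2HSV)
c=cloud(w); m=(hsv[...,0]>95)&(hsv[...,0]<120)&(hsv[...,1]>130)&(hsv[...,2]>190)&(c[...,2]<.2)
print(np.median(c[m],0),s['tcp_pos'])
rz=R.from_matrix(np.array([[0,1,0],[1,0,0],[0,0,-1]]).T)
print(rows([.515,.0755,.067],rot=rz))"
```

```text
t: 5.88
tcp_pos: [0.5141, 0.0769, 0.0992]
orientation: [-0.001, 0.708, 0.707, -0.001]
contact_force: [0.9, 0.9, -1.2]
width: 0.531
grip_force: 68.3
[0.51956956 0.06755208 0.1427392 ] [0.5148896  0.07701665 0.10059126]
(array([-0.006,  0.001,  0.134]), array([-0.002, -0.   , -0.003]))
```

```bash
cat > e.py <<'E'
from h import *
w=grab('wrist'); s=env.read_state(); hsv=cv2.cvtColor(w['pixels'],cv2.COLOR_RGB2HSV)
c=cloud(w); m=((hsv[...,0]>95)&(hsv[...,0]<120)&(hsv[...,1]>130)&(hsv[...,2]>190)).astype(np.uint8)
n,l,st,ce=cv2.connectedComponentsWithStats(m)
i=1+np.argmax(st[1:,4]); print(st[i],ce[i],np.median(c[l==i],0), (c[l==i].min(0)+c[l==i].max(0))/2, s['tcp_pos'])
E
python3 e.py; python3 -m pendant '[[[-0.006,0,0.04,0,0,0,-1],[-0.006,0,0.08,0,0,0,-1],[-0.006,0,0.11,0,0,0,-1],[-0.006,0,0.12,0,0,0,-1],[-0.006,0,0.12,0,0,0,-1],[-0.006,0,0.12,0,0,0,-1]]]'; python3 e.py
```

```text
[275 294   6   7  16] [277.3125 296.9375] [0.52287359 0.06945605 0.14394628] [0.52286144 0.06998075 0.14412124] [0.51540539 0.07704072 0.10151327]
t: 6.48
tcp_pos: [0.5153, 0.0744, 0.0707]
orientation: [-0.0, 0.708, 0.706, -0.0]
contact_force: [-1.0, -0.1, -0.4]
width: 0.528
grip_force: 68.3
[250 283  34  26 411] [268.82725061 297.66180049] [0.51974456 0.06673765 0.11423847] [0.51871193 0.10133015 0.16966241] [0.515625   0.07441547 0.07121764]
```

```bash
sed -i 's/>190)/>120)/' e.py; python3 e.py; python3 -m pendant '[[[0.002,0,0.008,0,0,0,-1],[0.002,0,0.014,0,0,0,-1],[0.002,0,0.018,0,0,0,-1],[0.002,0,0.018,0,0,0,-1]]]'
```

```text
[ 226  261   62   49 2140] [258.04672897 285.35654206] [0.5155502  0.07262597 0.11470058] [0.51510446 0.1000047  0.16808005] [0.51574402 0.07444315 0.07148089]
t: 6.92
tcp_pos: [0.5159, 0.0747, 0.0679]
orientation: [0.001, 0.708, 0.706, 0.0]
contact_force: [-2.4, -1.0, 5.0]
width: 0.528
grip_force: 71.2
```

```bash
python3 -m pendant '[[[0,0,0,0,0,0,1],[0,0,0,0,0,0,1],[0,0,0,0,0,0,1],[0,0,0,0,0,0,1],[0,0,0,0,0,0,1],[0,0,0,0,0,0,1]]]';python3 -m pendant '[[[0,0,-0.05,0,0,0,1],[0,0,-0.15,0,0,0,1],[0,0,-0.3,0,0,0,1],[0,0,-0.45,0,0,0,1],[0,0,-0.5,0,0,0,1]]]'; python3 -m pendant '[[[-0.16,0,0,0,0,0,1],[-0.33,0,0,0,0,0,1],[-0.5,0,0,0,0,0,1],[-0.66,0,0,0,0,0,1],[-0.82,0,-0.05,0,0,0,1],[-0.9,0,-0.1,0,0,0,1],[-0.9,0,-0.1,0,0,0,1],[-0.9,0,-0.1,0,0,0,1]]]'
cat > g.py <<'E'
from h import *
w=grab('wrist'); save(w,'w4.npz'); a=grab('side'); b=grab('scene'); save(a,'s4.npz'); save(b,'c4.npz')
c=lambda f,x,y:cv2.resize(f['pixels'][y-38:y+37,x-50:x+50,::-1],(400,300),interpolation=cv2.INTER_CUBIC)
cv2.imwrite('pics/g4.png',np.vstack([np.hstack([c(a,236,195),c(b,245,165)]),np.hstack([cv2.resize(w['pixels'][...,::-1],(400,300)),cv2.resize(b['pixels'][...,::-1],(400,300))])]))
E
python3 g.py
```

```text
t: 7.42
tcp_pos: [0.5154, 0.0749, 0.0664]
orientation: [-0.0, 0.708, 0.706, -0.0]
contact_force: [0.4, 0.4, -1.0]
width: 0.997
grip_force: 0.0
t: 7.83
tcp_pos: [0.5171, 0.0751, 0.1992]
orientation: [0.003, 0.708, 0.706, 0.004]
contact_force: [0.8, -0.4, 1.0]
width: 1.001
grip_force: 0.0
t: 8.5
tcp_pos: [0.515, -0.1511, 0.2178]
orientation: [0.001, 0.709, 0.705, 0.001]
contact_force: [-0.1, -0.2, -0.9]
width: 0.999
grip_force: 0.0
```

View pics/g4.png

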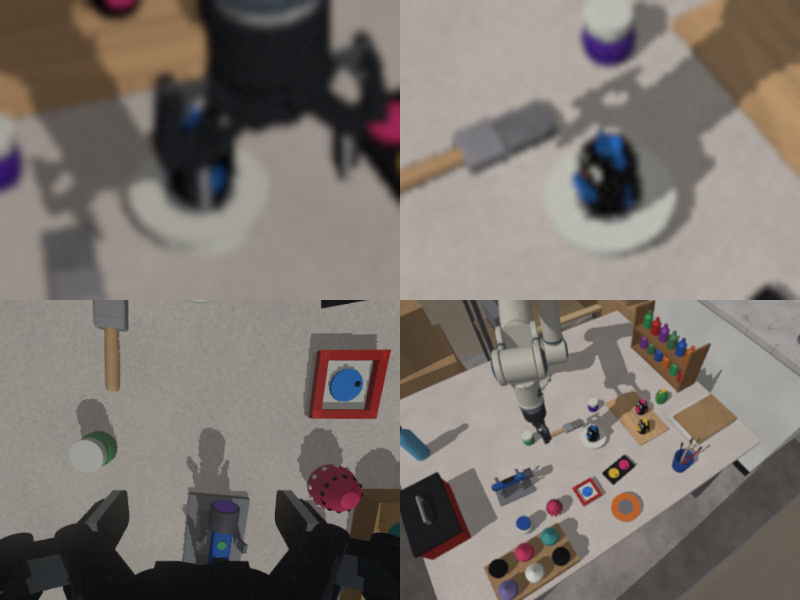

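The owl stands on the white stand at (595,433). I'll take a wrist look at it from y≈-0.03, then two looks at the lamp.

```bash
python3 -m pendant '[[[0.16,0,0,0,0,0,1],[0.32,0,0,0,0,0,1],[0.48,0,0,0,0,0,1],[0.48,0,0,0,0,0,1],[0.48,0,0,0,0,0,1]]]'; python3 -c "
from h import *
save(grab('wrist'),'w5.npz')"
python3 -m pendant '[[[-0.16,0,0,0,0,0,1],[-0.33,0,0,0,0,0,1],[-0.5,0,0,0,0,0,1],[-0.66,0,0,0,0,0,1],[-0.82,0,0,0,0,0,1],[-0.9,0,0,0,0,0,1],[-0.9,0,0,0,0,0,1],[-0.9,0,0,0,0,0,1]]]'; python3 -c "
from h import *
save(grab('wrist'),'w6.npz')"
python3 -m pendant '[[[-0.16,0.06,0,0,0,0,1],[-0.32,0.06,0,0,0,0,1],[-0.32,0.06,0,0,0,0,1],[-0.32,0.06,0,0,0,0,1]]]'; python3 -c "
from h import *
save(grab('wrist'),'w7.npz')
ims=[load(f'w{i}.npz')['pixels'][...,::-1] for i in (5,6,7)]
o=cv2.resize(ims[0][0:150,156:356],(400,300),interpolation=cv2.INTER_CUBIC)
cv2.imwrite('pics/g5.png',np.vstack([np.hstack([o,cv2.resize(ims[0],(400,300))]),np.hstack([cv2.resize(i,(400,300)) for i in ims[1:]])]))"
```

```text
t: 9.07
tcp_pos: [0.5148, -0.0269, 0.2163]
orientation: [-0.0, 0.706, 0.708, -0.0]
contact_force: [0.4, 0.2, 0.5]
width: 0.996
grip_force: 0.0
t: 9.78
tcp_pos: [0.5136, -0.2568, 0.2157]
orientation: [-0.001, 0.709, 0.705, -0.0]
contact_force: [1.2, -0.4, 0.5]
width: 1.0
grip_force: 0.0
t: 10.17
tcp_pos: [0.5291, -0.3354, 0.2155]
orientation: [-0.001, 0.708, 0.706, -0.0]
contact_force: [0.2, 1.5, 0.3]
width: 0.997
grip_force: 0.0
```

View pics/g5.png

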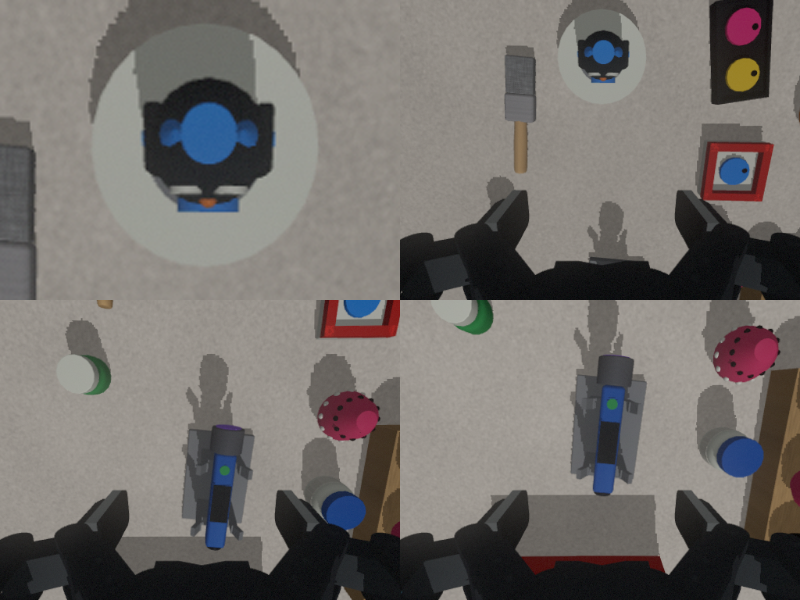

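```bash
cat > k.py <<'E'
from h import *
w=load('w5.npz'); print('crown',onz(w,260,66.5,.112),pt(w,260,66.5)); L,Q=onz(w,156+86,66,.113),onz(w,156+123.5,66,.113); print('owl yaw',np.degrees(np.arctan2((Q-L)[1],(Q-L)[0])))
c=cloud(w); m=(np.hypot(c[...,0]-.515,c[...,1]-.073)<.075)&(c[...,2]>.02)&(c[...,2]<.04)
print('stand',cv2.minEnclosingCircle(c[m][:,:2].astype(np.float32)))
hsv=cv2.cvtColor(w['pixels'],cv2.COLOR_RGB2HSV); m=(hsv[...,0]>95)&(hsv[...,0]<125)&(hsv[...,1]>120)&(c[...,2]>.04)&(c[...,2]<.09)&(np.hypot(c[...,0]-.515,c[...,1]-.073)<.06)
print('patch',c[m].min(0),c[m].max(0),c[m].mean(0),m.sum())
for n in(6,7):
    f=load(f'w{n}.npz'); c=cloud(f); hsv=cv2.cvtColor(f['pixels'],cv2.COLOR_RGB2HSV)
    z=(c[...,2]>.085)&(c[...,2]<.098)&(abs(c[...,0]-.535)<.06)&(c[...,1]>-.42)&(c[...,1]<-.255)
    q=c[z].astype(np.float32); r=cv2.minAreaRect(q[:,:2]); print(n,'handle top rect',r,np.median(q[:,2]))
    mid=[]
    for y in np.arange(-.395,-.265,.02):
        k=q[abs(q[:,1]-y)<.006]
        if len(k)>5: mid.append((y,(k[:,0].min()+k[:,0].max())/2,np.ptp(k[:,0])))
    mid=np.array(mid); p=np.polyfit(mid[:,0],mid[:,1],1); print('axis x at -.335',np.polyval(p,-.335),'yaw',np.degrees(np.arctan(p[0])),mid[:,2].round(3))
    h=c[(c[...,2]>.09)&(c[...,2]<.11)&(abs(c[...,0]-.55)<.06)&(c[...,1]>-.3)&(c[...,1]<-.2)]; print('head top',h[:,2].max(),'y max',h[:,1].max(), 'all y', q[:,1].min())
    # tines / forks
    t=(c[...,2]>.094)&(abs(c[...,0]-.54)<.08)&(c[...,1]>-.42)&(c[...,1]<-.2)
    base=(c[...,2]>.006)&(c[...,2]<.014)&(abs(c[...,0]-.54)<.09)&(c[...,1]>-.45)&(c[...,1]<-.22); b=c[base].astype(np.float32); print('base',cv2.minAreaRect(b[:,:2]))
    hs=(hsv[...,0]>45)&(hsv[...,0]<85)&(hsv[...,1]>100)&z; print('green dot',c[hs].mean(0) if hs.any() else None)
E
python3 k.py
```

```text
crown [0.5156818  0.07167346 0.112     ] [0.51567935 0.07159765 0.11262394]
owl yaw 0.24106005339232414
stand ((0.5140178203582764, 0.07364317029714584), 0.058446310460567474)
patch [0.50210122 0.04356444 0.06812882] [0.54354683 0.0732219  0.08365597] [0.51620243 0.04604887 0.07687214] 139Traceback (most recent call last):
  File "k.py", line 10, in <module>
    q=c[z].astype(np.float32); r=cv2.minAreaRect(q[:,:2]); print(n,'handle top rect',r,np.median(q[:,2]))
                                 ~~~~~~~~~~~~~~~^^^^^^^^^
cv2.error: OpenCV(4.12.0) /io/opencv/modules/imgproc/src/convhull.cpp:143: error: (-215:Assertion failed) total >= 0 && (depth == CV_32F || depth == CV_32S) in function 'convexHull'
```

```bash
sed -i 's/q\[:,:2\])/np.ascontiguousarray(q[:,:2]))/;s/cv2.minAreaRect(b\[:,:2\])/cv2.minAreaRect(np.ascontiguousarray(b[:,:2]))/' k.py; python3 k.py
```

```text
crown [0.5156818  0.07167346 0.112     ] [0.51567935 0.07159765 0.11262394]
owl yaw 0.24106005339232414
stand ((0.5140178203582764, 0.07364317029714584), 0.058446310460567474)
patch [0.50210122 0.04356444 0.06812882] [0.54354683 0.0732219  0.08365597] [0.51620243 0.04604887 0.07687214] 139
6 handle top rect ((0.5368074178695679, -0.32761701941490173), (0.14922727644443512, 0.06794894486665726), 84.33282470703125) 0.09309228
axis x at -.335 0.5347201142992295 yaw 2.749514559842268 [0.025 0.068 0.026 0.027 0.026 0.068 0.044]
head top 0.1013267931875208 y max -0.23641802663022451 all y -0.40252107
base ((0.5365581512451172, -0.3321537971496582), (0.1505046784877777, 0.10015345364809036), 84.32884216308594)
green dot [ 0.5404872  -0.28820837  0.09413339]
7 handle top rect ((0.5367617607116699, -0.3274692893028259), (0.1490025818347931, 0.06810857355594635), 84.28123474121094) 0.09305274
axis x at -.335 0.5366783142089846 yaw 6.407467168992573 [0.025 0.068 0.026 0.026 0.026 0.068 0.031]
head top 0.10153826657214382 y max -0.23692755239893923 all y -0.40191016
base ((0.5362041592597961, -0.3321138620376587), (0.1494709998369217, 0.10032384842634201), 84.50505828857422)
green dot [ 0.54027804 -0.28838799  0.09408297]
```

```bash
python3 -c "
from h import *
rz=R.from_euler('z',-5.65,degrees=True)*R.from_matrix(np.array([[0,1,0],[1,0,0],[0,0,-1]]).T)
print(rows([.5364,-.332,.073],rot=rz))"
```

```text
(array([0.009, 0.028, 0.573]), array([-0.001, -0.002,  0.192]))
```

```bash
python3 -m pendant '[[[0.009,0.028,0.05,0,0,0.192,0.2],[0.009,0.028,0.15,0,0,0.192,0.2],[0.009,0.028,0.27,0,0,0.192,0.2],[0.009,0.028,0.4,0,0,0.192,0.2],[0.009,0.028,0.5,0,0,0.192,0.2],[0.009,0.028,0.55,0,0,0.192,0.2],[0.009,0.028,0.573,0,0,0.192,0.2],[0.009,0.028,0.573,0,0,0.192,0.2],[0.009,0.028,0.573,0,0,0.192,0.2]]]'; python3 -m pendant '[[[0,0,0,0,0,0,-1],[0,0,0,0,0,0,-1],[0,0,0,0,0,0,-1],[0,0,0,0,0,0,-1],[0,0,0,0,0,0,-1],[0,0,0,0,0,0,-1],[0,0,0,0,0,0,-1]]]'; python3 -c "
from h import *
print(env.read_state()['tcp_pos'])"
```

```text
t: 10.97
tcp_pos: [0.5372, -0.3328, 0.0754]
orientation: [0.001, 0.741, 0.672, 0.0]
contact_force: [0.3, 0.2, 0.2]
width: 0.6
grip_force: 0.0
t: 11.55
tcp_pos: [0.5372, -0.3335, 0.076]
orientation: [0.002, 0.741, 0.671, 0.001]
contact_force: [-0.8, 1.3, 6.6]
width: 0.27
grip_force: 58.5
[ 0.5371575  -0.33350786  0.07601761]
```

```bash
python3 -m pendant '[[[0,0,-0.03,0,0,0,-1],[0,0,-0.1,0,0,0,-1],[0,0,-0.2,0,0,0,-1],[0,0,-0.3,0,0,0,-1],[0,0,-0.38,0,0,0,-1],[0,0,-0.42,0,0,0,-1],[0,0,-0.42,0,0,0,-1],[0,0,-0.42,0,0,0,-1]]]'
cat > l.py <<'E'
from h import *
f=grab('wrist'); s=env.read_state(); save(f,'wl.npz'); c=cloud(f); T=Rq(s['orientation']).as_matrix(); p=s['tcp_pos']
t=(c-p)@T  # tool coords
print(p,T.round(4).tolist(), s['width'])
b=(abs(t[...,1])<.03)&(t[...,2]<.01)&(t[...,2]>-.06)&(t[...,0]>-.1)&(t[...,0]<.12)
q=t[b]
for x in np.arange(-.06,.1,.01):
    k=q[abs(q[:,0]-x)<.005]
    if len(k)>20: print(round(x,3),len(k),'y',np.percentile(k[:,1],[1,99]).round(4),'ztop',np.percentile(k[:,2],5).round(4))
print('xrange',np.percentile(q[:,0],[.2,99.8]))
cv2.imwrite('pics/l.png',f['pixels'][...,::-1])
E
python3 l.py
```

```text
t: 12.22
tcp_pos: [0.5363, -0.333, 0.1779]
orientation: [0.0, 0.741, 0.671, 0.0]
contact_force: [-0.4, -0.3, -3.3]
width: 0.269
grip_force: 59.1
[ 0.53587645 -0.33267188  0.176547  ] [[0.0989, 0.9951, -0.0018], [0.9951, -0.0989, 0.0013], [0.0011, -0.002, -1.0]] 0.27156684222682903
-0.05 276 y [-0.0124  0.0131] ztop -0.0196
-0.04 835 y [-0.0123  0.0131] ztop -0.0195
-0.03 775 y [-0.0122  0.0134] ztop -0.0195
-0.02 889 y [-0.0119  0.0131] ztop -0.0207
-0.01 1216 y [-0.013   0.0136] ztop -0.053
0.0 1565 y [-0.013   0.0135] ztop -0.0559
0.01 3659 y [-0.0275  0.0277] ztop -0.0586
0.02 1120 y [-0.0122  0.0133] ztop -0.0201
0.03 1157 y [-0.012  0.013] ztop -0.0185
0.04 1188 y [-0.0123  0.0132] ztop -0.0193
0.05 1275 y [-0.0121  0.013 ] ztop -0.0193
0.06 1298 y [-0.0124  0.0133] ztop -0.018
0.07 2138 y [-0.0188  0.0189] ztop -0.0242
0.08 2275 y [-0.0188  0.019 ] ztop -0.0241
0.09 2289 y [-0.0184  0.0187] ztop -0.0239
xrange [-0.04799386  0.09568072]
```

View pics/l.png

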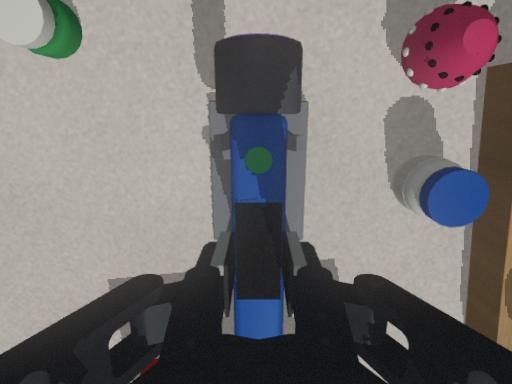

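The lamp is held straight: its head is at (258,75) in the wrist view and its axis sits about 5 mm above the TCP. Next I'll compute the staging move.

```bash
cat > t.py <<'E'
from h import *
import sys
x,y,z,yaw=map(float,sys.argv[1:])
print(rows([x,y,z],rot=R.from_euler('z',yaw,degrees=True)*R.from_matrix(np.array([[0,1,0],[1,0,0],[0,0,-1]]).T)))
E
python3 t.py .5158 -.1623 .15 0
```

```text
(array([ 0.67 , -0.147,  0.107]), array([-0.004, -0.002, -0.198]))
```

```bash
python3 -m pendant '[[[0.05,-0.01,0,0,0,0,-1],[0.15,-0.03,0,0,0,-0.05,-1],[0.27,-0.06,0,0,0,-0.1,-1],[0.4,-0.09,0,0,0,-0.15,-1],[0.52,-0.12,0.05,0,0,-0.2,-1],[0.62,-0.14,0.1,0,0,-0.2,-1],[0.67,-0.147,0.2,0,0,-0.2,-1],[0.67,-0.147,0.3,0,0,-0.2,-1],[0.67,-0.147,0.4,0,0,-0.2,-1],[0.67,-0.147,0.44,0,0,-0.2,-1],[0.67,-0.147,0.46,0,0,-0.2,-1],[0.67,-0.147,0.46,0,0,-0.2,-1]]]'; python3 l.py | head -1;python3 t.py .5158 -.1223 .061 0
```

```text
t: 13.27
tcp_pos: [0.5152, -0.162, 0.0616]
orientation: [-0.002, 0.707, 0.707, -0.001]
contact_force: [0.6, 0.1, -1.8]
width: 0.267
grip_force: 59.2
[ 0.51607855 -0.16246215  0.06331677] [[-0.0008, 1.0, -0.0006], [1.0, 0.0008, 0.0003], [0.0003, -0.0006, -1.0]] 0.2671752910426476
(array([ 0.161, -0.001,  0.009]), array([-0.001, -0.001,  0.002]))
```

```bash
python3 -m pendant '[[[0.03,0,0.009,0,0,0,-1],[0.07,0,0.009,0,0,0,-1],[0.11,0,0.009,0,0,0,-1],[0.14,0,0.009,0,0,0,-1],[0.155,0,0.009,0,0,0,-1],[0.161,0,0.009,0,0,0,-1],[0.161,0,0.009,0,0,0,-1],[0.161,0,0.009,0,0,0,-1],[0.161,0,0.009,0,0,0,-1]]]'
cat > m.py <<'E'
from h import *
f=grab('wrist'); s=env.read_state(); c=cloud(f); p=s['tcp_pos']; print(p, Rq(s['orientation']).as_euler('xyz',degrees=True)); hsv=cv2.cvtColor(f['pixels'],cv2.COLOR_RGB2HSV)
h=c[(abs(c[...,0]-.516)<.03)&(c[...,1]>p[1]+.075)&(c[...,1]<p[1]+.12)&(c[...,2]>.05)&(c[...,2]<.1)]
print('lens head: x',(np.percentile(h[:,0],[.5,99.5])).round(4),'ymax',np.percentile(h[:,1],99.5),'ztop',np.percentile(h[:,2],98))
for n in('scene','side'):
    f=grab(n); c=cloud(f); hsv=cv2.cvtColor(f['pixels'],cv2.COLOR_RGB2HSV)
    bl=(hsv[...,0]>100)&(hsv[...,0]<125)&(hsv[...,1]>140)&(hsv[...,2]>70)
    o=bl&(np.hypot(c[...,0]-.515,c[...,1]-.073)<.05)
    for lo,hi in((.04,.09),(.1,.13)):
        k=o&(c[...,2]>lo)&(c[...,2]<hi); print(n,k.sum(),c[k].mean(0).round(4) if k.any() else '')
    h=c[(abs(c[...,0]-.516)<.035)&(c[...,1]>-.07)&(c[...,1]<.0)&(c[...,2]>.05)&(c[...,2]<.1)]
    if len(h): print('head',h.min(0).round(4),h.max(0).round(4))
E
python3 m.py
```

```text
t: 14.07
tcp_pos: [0.5162, -0.1226, 0.061]
orientation: [0.0, 0.707, 0.707, -0.0]
contact_force: [-0.2, 0.1, -1.8]
width: 0.268
grip_force: 59.2
[ 0.51618054 -0.1226165   0.06098682] [-1.79996184e+02  7.59775850e-03  9.00355012e+01]
lens head: x [0.4966 0.5353] ymax -0.02644842962287043 ztop 0.08416811901964669
scene 24 [0.5258 0.0521 0.0689]
scene 45 [0.5219 0.0734 0.1097]
head [ 0.5008 -0.07    0.0565] [ 0.536  -0.0237  0.0905]
side 14 [0.5086 0.0437 0.067 ]
side 8 [0.5098 0.0668 0.1113]
head [ 0.4967 -0.0684  0.0595] [ 0.5336 -0.0305  0.079 ]
```

```bash
for i in 1; do :; done; python3 -m pendant '[[[0,0,-0.003,0,0,0,-1],[0,0,-0.003,0,0,0,-1],[0,0,-0.003,0,0,0,-1],[0,0,-0.003,0,0,0,-1],[0,0,-0.003,0,0,0,-1],[0,0,-0.003,0,0,0,-1],[0,0,-0.003,0,0,0,-1],[0,0,-0.003,0,0,0,-1],[0,0,-0.003,0,0,0,-1],[0,0,-0.003,0,0,0,-1],[0,0,-0.003,0,0,0,-1],[0,0,-0.003,0,0,0,-1]]]'; python3 -m pendant '[[[0,0,0,0,0,0,-1],[0,0,0,0,0,0,-1],[0,0,0,0,0,0,-1],[0,0,0,0,0,0,-1],[0,0,0,0,0,0,-1],[0,0,0,0,0,0,-1],[0,0,0,0,0,0,-1],[0,0,0,0,0,0,-1],[0,0,0,0,0,0,-1],[0,0,0,0,0,0,-1],[0,0,0,0,0,0,-1],[0,0,0,0,0,0,-1]]]'; python3 -m pendant '[[[0,0,0,0,0,0,-1],[0,0,0,0,0,0,-1],[0,0,0,0,0,0,-1],[0,0,0,0,0,0,-1],[0,0,0,0,0,0,-1],[0,0,0,0,0,0,-1],[0,0,0,0,0,0,-1],[0,0,0,0,0,0,-1],[0,0,0,0,0,0,-1],[0,0,0,0,0,0,-1],[0,0,0,0,0,0,-1],[0,0,0,0,0,0,-1]]]'; python3 -m pendant '[[[0,0,0,0,0,0,-1],[0,0,0,0,0,0,-1],[0,0,0,0,0,0,-1],[0,0,0,0,0,0,-1],[0,0,0,0,0,0,-1],[0,0,0,0,0,0,-1],[0,0,0,0,0,0,-1],[0,0,0,0,0,0,-1],[0,0,0,0,0,0,-1],[0,0,0,0,0,0,-1],[0,0,0,0,0,0,-1],[0,0,0,0,0,0,-1]]]'
```

```text
t: 15.22
tcp_pos: [0.5162, -0.1223, 0.0617]
orientation: [-0.0, 0.707, 0.707, 0.0]
contact_force: [-0.4, -0.1, -2.6]
width: 0.268
grip_force: 59.2
t: 16.22
tcp_pos: [0.5162, -0.1223, 0.0618]
orientation: [-0.0, 0.707, 0.707, -0.0]
contact_force: [0.5, -0.2, -2.0]
width: 0.27
grip_force: 59.2
t: 17.22
tcp_pos: [0.5162, -0.1223, 0.0618]
orientation: [-0.0, 0.707, 0.707, 0.0]
contact_force: [0.7, 0.9, -2.6]
width: 0.266
grip_force: 59.2
t: 18.22
tcp_pos: [0.5162, -0.1223, 0.0618]
orientation: [0.0, 0.707, 0.707, 0.0]
contact_force: [-0.3, -0.1, -2.4]
width: 0.27
grip_force: 59.2
```

```bash
python3 -m pendant '[[[-0.03,0,-0.01,0,0,0,-1],[-0.1,0,-0.05,0,0,0,-1],[-0.17,0,-0.13,0,0,0,-1],[-0.24,0,-0.24,0,0,0,-1],[-0.32,0,-0.35,0,0,0,-1],[-0.42,0.02,-0.44,0,0,0,-1],[-0.54,0.04,-0.47,0,0,0.05,-1],[-0.65,0.06,-0.47,0,0,0.1,-1],[-0.74,0.07,-0.47,0,0,0.15,-1],[-0.8,0.08,-0.47,0,0,0.2,-1],[-0.83,0.084,-0.47,0,0,0.2,-1],[-0.83,0.084,-0.47,0,0,0.2,-1]]]'; python3 -m pendant '[[[0,0,0,0,0,0,-1],[0,0,0,0,0,0,-1],[0,0,0,0,0,0,-1]]]'; python3 t.py .537 -.333 .0765 -5.65
```

```text
t: 19.22
tcp_pos: [0.537, -0.3316, 0.1786]
orientation: [-0.0, 0.742, 0.671, -0.0]
contact_force: [0.1, 0.9, -2.7]
width: 0.266
grip_force: 59.3
t: 19.47
tcp_pos: [0.5376, -0.3287, 0.1796]
orientation: [0.0, 0.741, 0.672, 0.0]
contact_force: [0.9, 1.0, -2.7]
width: 0.265
grip_force: 59.3
(array([-0.017, -0.001,  0.412]), array([ 0.001, -0.   ,  0.002]))
```

```bash
python3 -m pendant '[[[-0.017,-0.001,0.04,0,0,0,-1],[-0.017,-0.001,0.12,0,0,0,-1],[-0.017,-0.001,0.2,0,0,0,-1],[-0.017,-0.001,0.27,0,0,0,-1],[-0.017,-0.001,0.3,0,0,0,-1],[-0.017,-0.001,0.3,0,0,0,-1],[-0.017,-0.001,0.3,0,0,0,-1]]]'; python3 t.py .537 -.3335 .0765 -5.65
```

```text
t: 20.05
tcp_pos: [0.5366, -0.3337, 0.1042]
orientation: [-0.0, 0.741, 0.671, -0.0]
contact_force: [0.0, 0.8, -1.6]
width: 0.274
grip_force: 59.3
(array([0.001, 0.001, 0.111]), array([-0.001, -0.   ,  0.   ]))
```

```bash
python3 -m pendant '[[[0.001,0.001,0.03,0,0,0,-1],[0.001,0.001,0.06,0,0,0,-1],[0.001,0.001,0.08,0,0,0,-1],[0.001,0.001,0.095,0,0,0,-1],[0.001,0.001,0.105,0,0,0,-1],[0.001,0.001,0.111,0,0,0,-1],[0.001,0.001,0.111,0,0,0,-1],[0.001,0.001,0.111,0,0,0,-1]]]'
```

```text
t: 20.72
tcp_pos: [0.5371, -0.3338, 0.0768]
orientation: [0.0, 0.741, 0.671, 0.0]
contact_force: [-0.4, 0.0, -1.8]
width: 0.267
grip_force: 59.3
```

```bash
python3 -m pendant '[[[0,0,0.004,0,0,0,-1],[0,0,0.008,0,0,0,-1],[0,0,0.008,0,0,0,-1]]]'
```

```text
t: 20.97
tcp_pos: [0.5372, -0.3341, 0.0761]
orientation: [0.001, 0.741, 0.671, 0.0]
contact_force: [-2.8, 0.7, 5.4]
width: 0.27
grip_force: 60.3
```

Seated, with 5 N contact. I'll release, retreat upward and check.

```bash
python3 -m pendant '[[[0,0,0,0,0,0,0.2],[0,0,0,0,0,0,0.2],[0,0,0,0,0,0,0.2],[0,0,0,0,0,0,0.2],[0,0,0,0,0,0,0.2]]]'; python3 -m pendant '[[[0,0,-0.03,0,0,0,0.2],[0,0,-0.12,0,0,0,0.2],[0,0,-0.25,0,0,0,0.2],[0,0,-0.4,0,0,0,0.2],[0,0,-0.52,0,0,0,0.2],[0,0,-0.56,0,0,0,0.2],[0,0,-0.56,0,0,0,0.2],[0,0,-0.56,0,0,0,0.2]]]'; cp w5.npz w5a.npz; python3 -c "
from h import *
f=grab('wrist'); save(f,'w6.npz'); save(f,'w7.npz'); b=grab('scene')
cv2.imwrite('pics/end.png',np.hstack([cv2.resize(x['pixels'][...,::-1],(400,300)) for x in (f,b)]))"; python3 k.py | tail -6
```

```text
t: 21.38
tcp_pos: [0.537, -0.3337, 0.0743]
orientation: [-0.0, 0.741, 0.671, 0.0]
contact_force: [-0.4, -0.5, 0.2]
width: 0.599
grip_force: 0.0
t: 22.05
tcp_pos: [0.5372, -0.3339, 0.2146]
orientation: [0.0, 0.741, 0.671, 0.0]
contact_force: [-0.4, 0.4, -0.4]
width: 0.6
grip_force: 0.0
green dot [ 0.54131433 -0.28912848  0.09428989]
7 handle top rect ((0.5366937518119812, -0.32782942056655884), (0.15009915828704834, 0.06826154887676239), 84.27869415283203) 0.09302229
axis x at -.335 0.5374347482408799 yaw 6.423654953830281 [0.025 0.068 0.027 0.026 0.026 0.068 0.032]
head top 0.10180197937668717 y max -0.23764681751080657 all y -0.40332073
base ((0.5359679460525513, -0.3321771025657654), (0.14764811098575592, 0.10085798054933548), 84.43114471435547)
green dot [ 0.54131433 -0.28912848  0.09428989]
```

View pics/end.png

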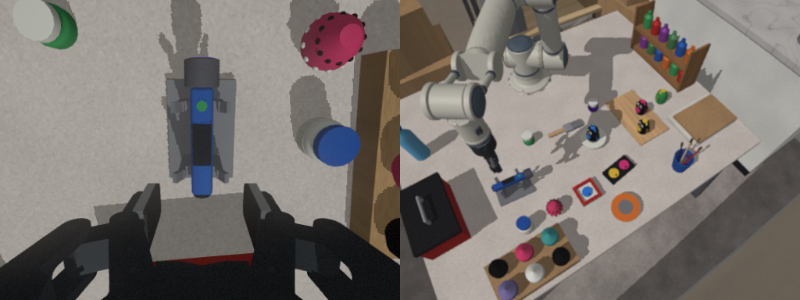

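The lamp is back in its cradle at (202,130), within 1 mm of where it lay. The owl is on the stand at (594,132), and nothing else has moved.

```bash
python3 -c "
from cell import env
print(env.finish_job())"
```

```text
the job is handed in; nothing more can be done
None
```

The job is handed in, at about 22 s on the robot's clock: the blue owl stands about 1.5 mm off the middle of the white stand, the lamp was held about 7 cm from its belly patch for over 3 s, and it lies back in its cradle within about 1 mm of where it started.

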